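# Close the carburettor jig's hold-down strap and drift it into line

## Robot

A 7-joint arm with a two-finger parallel gripper is mounted at the origin on the work surface. World frame = base frame: x ahead of the robot, y to its left, z up, the work surface at z = 0. Lengths are in m, angles in rad, forces in N, time in s.
With the tool pointing down it reaches from about 0.425 to 0.875 m from the base axis. Payload 4.7 kg.
Tool frame: the origin (TCP) lies at the centre of the arm's flange, where the gripper is bolted on; the fingertips stand arm.finger_overhang ahead of it and the grasp point (between the pads) lies 164 mm ahead of it (arm.finger_overhang is the distance from the TCP to the fingertips, in m); z points along the fingers, y is the direction in which the jaws open and shut (so a half turn about z gives the same grasp; the last joint's range is limited). The gripper opens to 87 mm and grips with 3 to 60 N. Pads are 19 mm wide; open, the fingers measure 117 mm over their backs; the gripper's body (75 mm by 190 mm) begins 51 mm behind the grasp point.
Start: joints at [1.185, 0.321, -0.07, 1.45, 0.023, 1.371, -0.057], TCP at [0.253, -0.599, 0.405] pointing down, gripper open.
Joint ranges: [-2.86, 2.86], [-0.3, 2.09], [-1.38, 1.24], [0.06, 2.45], [-1.56, 4.7], [0.09, 2.05], [-2.69, 2.69]. Speed limits (rad/s): [2.57, 2.57, 3.14, 3.14, 3.14, 3.14, 3.14].

## Interface

Orientations are given as a 3x3 rotation matrix whose columns are the frame's x, y, z axes.
In Python, from rig import arm gives the robot as it stands. The module is installed in compiled form; this text tells all that it offers.
- The arm moves only by the shell command python3 -m creep 'ROWS' [OPENING] [FORCE]. ROWS is JSON, a list of rows, each a list of 6 numbers: the shift along the tool's x, y, z in units of 0.75 m (1.0 is 0.75 m), then the turn, a rotation vector about the tool's x, y, z in units of 30 degrees (1.0 is 30 degrees). In form: [[dx, dy, dz, ax, ay, az], ...]. A call has 1 to 10 rows; each row is the pose to reach, as a shift and turn from the pose measured when the call began, along the tool's axes at that moment; what a row does not reach only later rows make up. A row lasts 1/12 s, in which the tool goes at most 41.7 mm and 7.16 degrees, less where a joint would pass 70% of its speed; a pose out of reach is approached as far as the arm can. A call with a number of a shift or a turn outside -1 to 1 is refused whole. A call with a gripper value outside its range is refused whole. OPENING is the closure, from -1 (fully open) to 1 (shut), set as the call begins (- or left out, the last holds). The fingers move at their own pace and stop on an object; FORCE is the grip in N (left out, the last holds). Time passes only in rows, so rows that repeat a pose let the fingers close. It gives the time, the measured TCP pose, the force and the opening at its end, in the units of the state.
- arm.state(): the state, without advancing time (a new reading comes with each control period).
- arm.capture(name): name is "scene" or "side" or "wrist"; returns the picture (420x560x3 uint8, red, green, blue); there is no depth.
- arm.calibration(name): a dict with "fx", "fy", "cx", "cy" (pixels), "k1" (the pictures are not rectified: a ray, as slopes to the right and down, at radius r is drawn at 1 + k1 r^2 times it, then the intrinsics apply), "pose" (4x4, takes a point from camera to world coordinates). Camera axes: x right, y down, z forward; pixel columns grow to the right and rows downward; lengths in m; the calibration is good to about 2 mm. A picture is of the moment at which its call begins: read the wrist's pose just before it. calibration takes no time and is no camera call; for the wrist camera it gives the pose at the moment of the call.
- arm.finish_job(): hands the job in, once; it reports no verdict.
The state is a dict: "time": time; "joints": joint angles; "joint_vel": joint speeds; "joint_torque": joint torques, N m; "eef_pos": TCP position; "eef_rot": TCP orientation; "force": force on the tool from outside, world axes, zero at the start; "moment": the same for the moment, N m; "width": finger opening in m.
Only numpy, scipy, OpenCV 4.12 (cv2) and the standard library are available. Lean on these libraries where they do the work, as an engineer would, in place of code of your own. Each camera call takes 0.05 s, during which the arm holds its last target. There are 200 camera calls.

## Task

The carburettor body is sitting in its holding jig with the hold-down strap standing open. Swing the strap down until it lies fully home between the ears of its keeper, then take the tapered drift from the punch rack and push it down through the strap's hole and the offset hole of the sliding keeper until its collar rests on the strap, so that the two holes are pulled into line, and let go. Leave the carburettor body in its nest, the other two tools in the rack and the other things on the bench where they are.

Things in the scene. Friction and masses are not known exactly. Their poses are not given: they have to be found in the camera images.
- strap (a joint): the hinged flat steel hold-down strap of the jig: 28 mm wide, 8 mm thick, 195 mm long from hinge line to its rounded-off free end. Angle in rad: 0 = lying level, fully down in the fork of the keeper (a stop); it grows as the strap swings up (1.57 = upright, stop at 2.0). It starts standing up (1.4 to 1.85). Stiff hinge: stays at any angle; moving its free end takes about 1.5 to 3 N.
- strap_hinge (a point): point on the hinge line, at the middle of the strap's width and thickness, 81 mm above the bench. The hinge line is the jig's y axis direction.
- strap_hole (a point): centre of the 15.5 mm through hole in the strap, on its upper face (the face that is up when closed), 130 mm from the hinge; when closed it is 85 mm above the bench
- strap_grip (a point): a point on the strap's free tongue (24 mm wide there, 8 mm thick), mid-width and mid-thickness, 175 mm from the hinge, 20 mm short of the end. When closed it is 81 mm above the bench with nothing under it but the 12 mm base plate; the tongue can be pinched across its width from above.
- keeper (a joint): the steel keeper (the catch): a sliding block 40 x 54 x 10 mm on two runners, with two upright ears, 32 mm apart, between which the closed strap lies. Slide in m along the jig's x axis, range -0.008 to 0.008; 0 = its hole is exactly under the closed strap's hole; starts at 0.0035 to 0.006 (away from the hinge). It stays where it is; about 1.5 N slides it.
- keeper_hole (a point): centre of the 15.5 mm vertical through hole in the keeper, at its upper face, 76 mm above the bench (1 mm below the underside of the closed strap); clear space of 54 mm under the keeper, down to the base plate
- jig: the holding jig fixed to the bench: dark steel base plate 230 x 110 x 12 mm, origin at the centre of its underside. x axis: along the closed strap, from hinge (x = -85 mm) to keeper hole (x = 45 mm at keeper 0); y along the hinge line; z up. Two hinge cheeks 90 mm high.
- drift: the tapered drift (loose, steel, 0.13 kg, 108 mm long), hanging upright in one of the three rack holes. Origin at the centre of its narrow tip, z axis towards its grip. Taper from 5 mm diameter at the tip to 13.5 mm at 36 mm; parallel 13.5 mm shank up to 58 mm; collar 24 mm diameter from 58 to 64 mm; plain round grip 17 mm diameter from 64 to 108 mm. Its grip stands 44 mm above the collar.
- drift_collar (a point): centre of the underside of the drift's collar, 58 mm from the tip along its z axis
- rack: the punch rack fixed to the bench: a grey bridge plate 50 x 200 mm, top 75 mm above the bench, 8 mm thick, with three 16.5 mm holes on its y axis at -60, 0 and 60 mm; the tools hang in them by their collars. Origin under its centre at bench height.
- punch: bystander in the rack: straight blunt punch with a 13 mm parallel shank and a wide 28 mm mushroom top, 26 mm above its collar. Origin at its lower end.
- squaretool: bystander in the rack: short blunt tool with a square 15 mm grip and square collar, the tallest in the rack (56 mm above its collar). Origin at its lower end.
- carb: bystander: grey aluminium carburettor body, 62 x 66 x 60.5 mm, sitting loose in the low nest of the jig under the strap; origin at the centre of its underside, which is 12 mm above the bench. The closed strap clears its top by about 4 mm.
- nest (a point): centre of the jig's nest, on the base plate's upper face: where the carburettor body's origin belongs
- float_bowl: bystander on the bench: open aluminium float bowl 70 x 55 x 28 mm, origin at its underside
- cap: bystander on the bench: black stepped plastic cap, 60 mm wide, 46 mm high, origin at its underside
- spanner: bystander on the bench: steel spanner 170 mm long
- red_bin: bystander on the bench: open red plastic bin 110 x 100 x 50 mm, origin at its underside
- strainer0: bystander on the bench: steel strainer cup 54 mm wide, 55 mm high, with a wire bail 147 mm high; origin at its underside
- strainer1: bystander on the bench: a second strainer cup, like the first

How it is judged:
By the outcome, as a careful person would: the job done as asked, in the order asked, and still so for the second after the job is handed in, with the robot touching nothing.
It also fails if it takes over 64 s, if anything falls off the work surface, if the arm or the gripper's body presses on something with over 40 N, if the wrist force passes 120 N, or if a joint passes its speed limit or range.

## Working session

There is one attempt and no reset: what is moved stays moved. The work goes in short steps, Python scripts to look and compute and a shell command to move; the robot and the scene stay as the last step left them, time stands still between calls to the robot, and variables do not carry over. Pictures are saved under pics/ and viewed, about 8 in all and at most 12, crops included, and the job is handed in when it is done.

```bash
mkdir -p pics; cat > h.py <<'E'
from rig import arm
import numpy as np, cv2
def cap(n,f):
    c=arm.calibration(n); im=arm.capture(n); cv2.imwrite('pics/'+f,im[:,:,::-1]); np.save('pics/'+f+'.npy',c['pose']); return im,c
def ray(c,u,v,pose=None):
    P=np.array(c['pose'] if pose is None else pose)
    x=(u-c['cx'])/c['fx'];y=(v-c['cy'])/c['fy'];rd=np.hypot(x,y);r=rd
    for _ in range(30): r=rd/(1+c['k1']*r*r)
    s=r/rd if rd>0 else 1
    d=P[:3,:3]@np.array([x*s,y*s,1]); return P[:3,3],d/np.linalg.norm(d)
def onz(c,u,v,z,pose=None):
    o,d=ray(c,u,v,pose); return o+d*(z-o[2])/d[2]
def tri(a,b):
    A=np.zeros((3,3));B=np.zeros(3)
    for o,d in (a,b):
        M=np.eye(3)-np.outer(d,d);A+=M;B+=M@o
    p=np.linalg.solve(A,B); return p,[np.linalg.norm((np.eye(3)-np.outer(d,d))@(p-o)) for o,d in (a,b)]
def proj(c,p,pose=None):
    P=np.array(c['pose'] if pose is None else pose); q=P[:3,:3].T@(np.array(p)-P[:3,3]); x,y=q[:2]/q[2]; s=1+c['k1']*(x*x+y*y)
    return c['fx']*x*s+c['cx'],c['fy']*y*s+c['cy']
E
python3 - <<'E'
from h import *
s=arm.state(); print({k:np.round(v,3) for k,v in s.items()},arm.finger_overhang)
for n in('scene','side'):
    im,c=cap(n,n+'0.png'); print(n,{k:np.round(v,3) for k,v in c.items()})
print(np.round(arm.calibration('wrist')['pose'],3))
E
```

```text
{'time': np.float64(0.0), 'joints': array([ 1.185,  0.322, -0.07 ,  1.452,  0.023,  1.371, -0.057]), 'joint_vel': array([-0.001,  0.   , -0.001, -0.   ,  0.001,  0.002,  0.001]), 'joint_torque': array([-0.0000e+00, -4.9128e+01, -4.0400e-01, -3.1253e+01, -6.4000e-02,
        4.3000e-02,  0.0000e+00]), 'eef_pos': array([ 0.253, -0.599,  0.404]), 'eef_rot': array([[ 0.921,  0.389, -0.001],
       [ 0.389, -0.921,  0.002],
       [-0.   , -0.002, -1.   ]]), 'force': array([-0.607, -0.524,  0.409]), 'moment': array([-0.049,  0.031, -0.015]), 'width': np.float64(0.087)} 0.1822
scene {'fx': np.float64(384.735), 'fy': np.float64(384.735), 'cx': np.float64(278.457), 'cy': np.float64(209.054), 'k1': np.float64(-0.01), 'pose': array([[ 0.774,  0.47 , -0.424,  0.968],
       [ 0.633, -0.563,  0.531, -0.507],
       [ 0.01 , -0.68 , -0.733,  0.787],
       [ 0.   ,  0.   ,  0.   ,  1.   ]])}
side {'fx': np.float64(455.742), 'fy': np.float64(455.742), 'cx': np.float64(279.317), 'cy': np.float64(208.418), 'k1': np.float64(-0.068), 'pose': array([[-0.94 , -0.159,  0.302,  0.128],
       [-0.341,  0.493, -0.801,  1.204],
       [-0.021, -0.856, -0.517,  0.843],
       [ 0.   ,  0.   ,  0.   ,  1.   ]])}
[[ 0.388 -0.892 -0.231  0.315]
 [-0.922 -0.376 -0.095 -0.572]
 [-0.002  0.25  -0.968  0.383]
 [ 0.     0.     0.     1.   ]]
```

View pics/scene0.png

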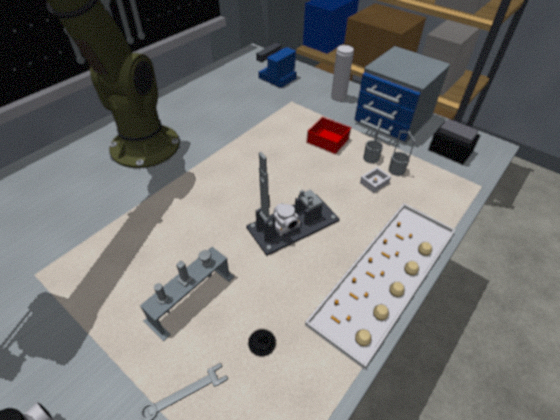

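View pics/side0.png

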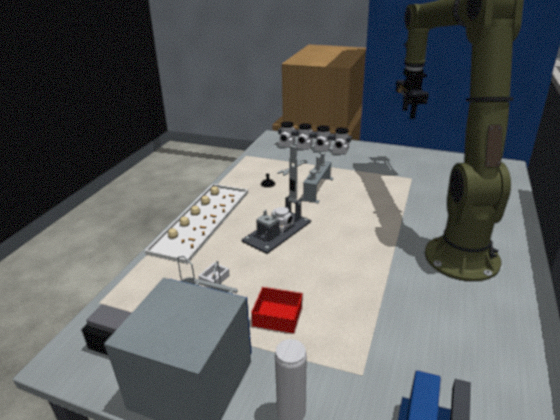

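The scene picture shows the jig plate centred near (293,224) with the strap up at (264,165–220). The rack tools are at (160,290), (183,268) and (206,258). The side view agrees. Next I upscale both regions and measure.

```bash
python3 - <<'E'
from h import *
c=arm.calibration('scene')
for n,(u,v,z) in dict(plateL=(249,226,.012),plateB=(273,250,.012),plateR=(339,218,.012),plateT=(313,198,.012),t1=(160,290,.075),t2=(183,272,.075),t3=(206,261,.075),rackL=(145,305,.075),rackR=(222,252,.075)).items(): print(n,onz(c,u,v,z).round(3))
a=cv2.imread('pics/scene0.png'); b=cv2.imread('pics/side0.png')
A=cv2.resize(a[140:340,130:350],None,fx=2.6,fy=2.6,interpolation=cv2.INTER_CUBIC)
B=cv2.resize(b[110:260,230:350],None,fx=2,fy=2,interpolation=cv2.INTER_CUBIC)
o=np.zeros((520,812,3),np.uint8);o[:520,:572]=A[:520];o[:300,572:812]=B; cv2.imwrite('pics/z0.png',o[:,:800])
E
```

```text
plateL [ 0.498 -0.042  0.012]
plateB [ 0.597 -0.062  0.012]
plateR [0.665 0.134 0.012]
plateT [0.567 0.15  0.012]
t1 [ 0.511 -0.331  0.075]
t2 [ 0.514 -0.27   0.075]
t3 [ 0.531 -0.218  0.075]
rackL [ 0.515 -0.373  0.075]
rackR [ 0.541 -0.177  0.075]
```

View pics/z0.png

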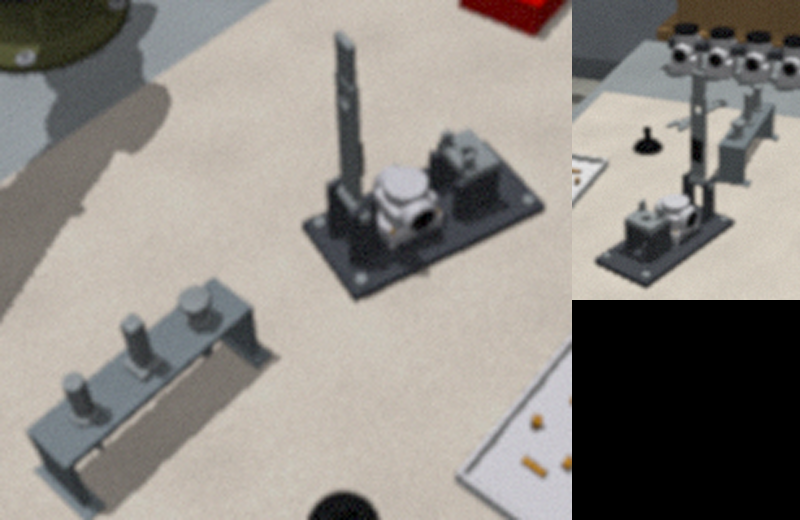

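The crop shows a round collar on the left tool (drift, scene about (160,290)), a square collar on the taller middle tool, and the mushroom punch on the right. Now I'll take a closer look with the wrist camera over the rack.

```bash
python3 -m creep '[[0.514,-0.302,0,0,0,-0.98],[0.514,-0.302,0,0,0,-0.98],[0.514,-0.302,0,0,0,-0.98],[0.514,-0.302,0,0,0,-0.98],[0.514,-0.302,0,0,0,-0.98],[0.514,-0.302,0,0,0,-0.98],[0.514,-0.302,0,0,0,-0.98],[0.514,-0.302,0,0,0,-0.98],[0.514,-0.302,0,0,0,-0.98],[0.514,-0.302,0,0,0,-0.98]]'
python3 -m creep '[[0.05,0,0,0,0,-0.98],[0.05,0,0,0,0,-0.98],[0.05,0,0,0,0,-0.98],[0.05,0,0,0,0,-0.98],[0.05,0,0,0,0,-0.98],[0.05,0,0,0,0,-0.98]]'
python3 - <<'E'
from h import *
im,c=cap('wrist','w1.png'); print(arm.state()['eef_pos'],c)
E
```

```text
time: 0.93
eef_pos: [0.5023, -0.2625, 0.4039]
eef_rot: [[0.612, 0.791, -0.001], [0.791, -0.612, 0.001], [0.0, -0.002, -1.0]]
force: [1.8, -0.7, 0.3]
width: 0.0872
time: 1.43
eef_pos: [0.525, -0.2329, 0.4035]
eef_rot: [[0.147, 0.989, -0.002], [0.989, -0.147, 0.002], [0.002, -0.002, -1.0]]
force: [-0.3, -0.6, 0.5]
width: 0.0871
[ 0.524987   -0.23305173  0.40365287] {'fx': 351.6894173087918, 'fy': 351.6894173087918, 'cx': 282.59211743140395, 'cy': 205.79747316156292, 'k1': -0.021910912096251397, 'pose': array([[ 0.98894178, -0.14327906, -0.0382787 ,  0.53389568],
       [-0.14829695, -0.95794545, -0.24565937, -0.16496611],
       [-0.00147107,  0.24861943, -0.96860013,  0.38337862],
       [ 0.        ,  0.        ,  0.        ,  1.        ]])}
```

View pics/w1.png

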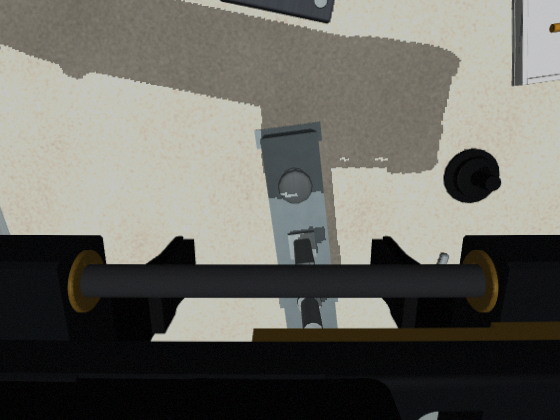

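The wrist picture shows the mushroom punch at (295,186) and the rack's far end at (262–320,130). The drift is hidden behind the gripper bar, so I back up along tool −x.

```bash
python3 -m creep '[[-0.25,0,0,0,0,0.1],[-0.25,0,0,0,0,0.1],[-0.25,0,0,0,0,0.1],[-0.25,0,0,0,0,0.1],[-0.25,0,0,0,0,0.1],[-0.25,0,0,0,0,0.1],[-0.25,0,0,0,0,0.1]]'
python3 - <<'E'
from h import *
im,c=cap('wrist','w2.png'); print(arm.state()['eef_pos'])
E
```

```text
time: 2.07
eef_pos: [0.4962, -0.4203, 0.4026]
eef_rot: [[0.205, 0.979, -0.002], [0.979, -0.205, 0.003], [0.002, -0.003, -1.0]]
force: [-0.1, 1.3, 0.0]
width: 0.0869
[ 0.49725998 -0.41829198  0.40294771]
```

View pics/w2.png

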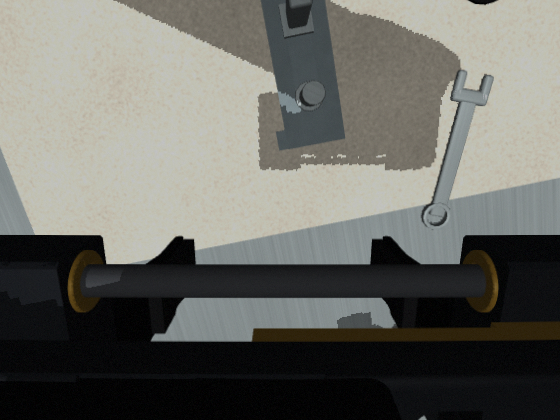

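The drift is seen from above: its round grip top is at about (312,96), and the square tool is behind it at (298,18). I convert these to points and refine the centre by contour.

```bash
python3 - <<'E'
from h import *
c=arm.calibration('wrist'); P=np.load('pics/w2.png.npy')
im=cv2.imread('pics/w2.png'); 
for n,(u,v,z) in dict(top=(312,96,.125),cl=(280,150,.075),cr=(344,138,.075),el=(262,5,.075),er=(301,5,.075)).items(): print(n,onz(c,u,v,z,P).round(4))
A=cv2.resize(im[60:160,255:365],None,fx=5,fy=5,interpolation=cv2.INTER_CUBIC)
g=cv2.cvtColor(im,cv2.COLOR_BGR2GRAY); cs=cv2.HoughCircles(cv2.resize(g[70:125,285:340],None,fx=6,fy=6,interpolation=cv2.INTER_CUBIC),cv2.HOUGH_GRADIENT,1,30,param1=60,param2=20,minRadius=45,maxRadius=110)
print(cs[0]/6+[285,70,0] if cs is not None else 0)
s=cv2.imread('pics/scene0.png')
B=cv2.resize(s[150:255,235:345],None,fx=3,fy=3,interpolation=cv2.INTER_CUBIC)
o=np.zeros((500,800,3),np.uint8);o[:500,:470]=A[:,:470];o[:315,470:800]=B; cv2.imwrite('pics/z1.png',o)
E
```

```text
top [ 0.5314 -0.3439  0.125 ]
cl [ 0.5002 -0.3805  0.075 ]
cr [ 0.5562 -0.3818  0.075 ]
el [ 0.51   -0.2658  0.075 ]
er [ 0.5402 -0.2722  0.075 ]
[[314.08333397  93.25        11.69999981]
 [309.75        96.08333397  10.3166666 ]]
```

View pics/z1.png

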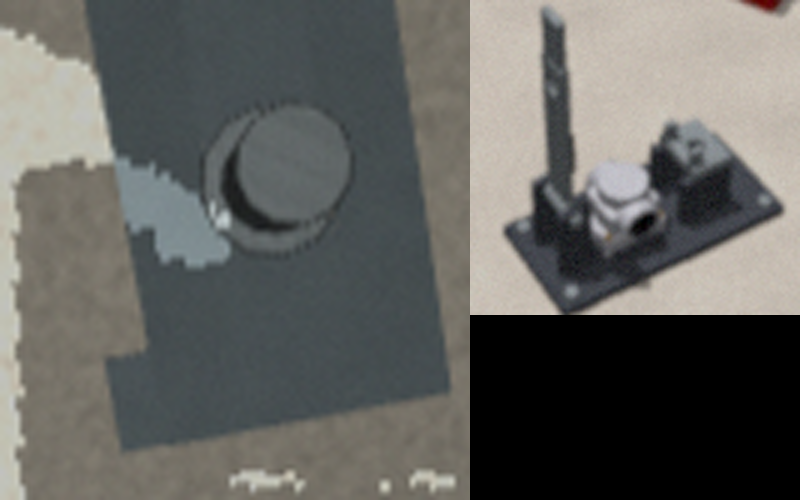

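The crop shows the drift's top disc centre at w2 (314.0,92.4) and the collar at about (309.8,95.6). The jig plate corners in the scene picture are (246.7,226.7), (268.3,254), (339.3,219.3) and (319,196).

```bash
python3 - <<'E'
from h import *
c=arm.calibration('wrist'); P=np.load('pics/w2.png.npy')
print('top',onz(c,314,92.4,.125,P).round(4),'collar',onz(c,309.8,95.6,.081,P).round(4),'diam',np.linalg.norm(onz(c,302.6,92.4,.125,P)-onz(c,325.4,92.4,.125,P)))
s=arm.calibration('scene')
Q=[onz(s,u,v,.012) for u,v in((246.7,226.7),(268.3,254),(339.3,219.3),(319,196))]
print(np.round(Q,4)); L,B,R,T=Q
print('len',np.linalg.norm(R-B),np.linalg.norm(L-T),'wid',np.linalg.norm(L-B),np.linalg.norm(T-R),'ctr',(L+B+R+T)/4,'ctr2',(L+R)/2)
for a in(R-B,T-L,L-B):print(np.degrees(np.arctan2(a[1],a[0])))
# strap tip: scene (254+..)
d=cv2.imread('pics/side0.png')
# strap top in scene crop (553,10)->px ; side tip
a=ray(s,235+83/3,150+12/3); sc=arm.calibration('side'); 
b=ray(sc,230+(700-572)/2,110+72/2)
print('tip tri',tri(a,b))
E
```

```text
top [ 0.5332 -0.3418  0.125 ] collar [ 0.5335 -0.3416  0.081 ] diam 0.015950693356456304
[[ 0.4949 -0.0478  0.012 ]
 [ 0.5959 -0.0789  0.012 ]
 [ 0.6685  0.1305  0.012 ]
 [ 0.5755  0.1678  0.012 ]]
len 0.22167911219843175 0.23017896589481227 wid 0.10566755129107844 0.1001454045000489 ctr [0.58369518 0.04290615 0.012     ] ctr2 [0.58168789 0.041371   0.012     ]
70.87389851286613
69.48629794215498
162.84925085992614
tip tri (array([ 0.54473187, -0.03692089,  0.27652206]), [np.float64(0.0026403910010526473), np.float64(0.00264039100105258)])
```

Checks hold:
- Drift top and collar give the same axis, (0.533,-0.342), with diameter 16 mm against 17 mm given.
- Jig plate sides are near 230 x 110.
- The strap tip triangulates to z 0.2765, so it is upright at about 1.6 rad.

Next I close the fingers and go behind the strap.

```bash
python3 -m creep '[[0.44,-0.0395,-0.053,0,0,0.25],[0.44,-0.0395,-0.053,0,0,0.25],[0.44,-0.0395,-0.053,0,0,0.25],[0.44,-0.0395,-0.053,0,0,0.25],[0.44,-0.0395,-0.053,0,0,0.25],[0.44,-0.0395,-0.053,0,0,0.25],[0.44,-0.0395,-0.053,0,0,0.25],[0.44,-0.0395,-0.053,0,0,0.25],[0.44,-0.0395,-0.053,0,0,0.25],[0.44,-0.0395,-0.053,0,0,0.25]]' 1 20
python3 - <<'E'
from h import *
s=arm.state(); p=s['eef_pos'];R=s['eef_rot']; print(p,R.round(4),s['width'])
for X,Z in ((-14,180),(33,175),(76.5,158),(114.5,130),(144,93.5),(165,50.5),(172,20),(175,4)):
    w=np.array([.5543,-.037,.081])+X/1e3*np.array([.3305,.9438,0])+[0,0,Z/1e3+.1822]
    print(X,(R.T@(w-p)/.75).round(3))
E
```

```text
time: 2.95
eef_pos: [0.5349, -0.0831, 0.4448]
eef_rot: [[0.319, 0.948, 0.0], [0.948, -0.319, 0.003], [0.003, -0.001, -1.0]]
force: [-0.4, -0.2, 0.2]
width: 0.0282
[ 0.53490526 -0.08314603  0.44479666] [[ 3.192e-01  9.477e-01  1.000e-04]
 [ 9.477e-01 -3.192e-01  3.100e-03]
 [ 3.000e-03 -9.000e-04 -1.000e+00]] 0.028216748843155153
-14 [0.048 0.005 0.002]
33 [0.111 0.005 0.009]
76.5 [0.168 0.006 0.032]
114.5 [0.219 0.007 0.069]
144 [0.258 0.007 0.118]
165 [0.286 0.008 0.176]
172 [0.295 0.008 0.216]
175 [0.299 0.008 0.238]
```

```bash
python3 -m creep '[[0,0,0,0,0,0],[0.03,0.005,0.001,0,0,0],[0.06,0.005,0.004,0,0,0],[0.09,0.005,0.007,0,0,0],[0.112,0.005,0.01,0,0,0],[0.14,0.005,0.02,0,0,0],[0.168,0.006,0.033,0,0,0],[0.195,0.006,0.05,0,0,0],[0.219,0.007,0.069,0,0,0],[0.24,0.007,0.092,0,0,0]]'
python3 - <<'E'
from h import *
s=arm.state(); p=s['eef_pos'];R=s['eef_rot']; print(p,s['width'],s['force'])
im,c=cap('side','side1.png'); a=cv2.imread('pics/side1.png'); cv2.imwrite('pics/z2.png',cv2.resize(a[60:270,200:440],None,fx=2.5,fy=2.5,interpolation=cv2.INTER_CUBIC))
for X,Z in ((144,93.5),(165,50.5),(172,20),(175,4),(176,1)):
    w=np.array([.5543,-.037,.081])+X/1e3*np.array([.3305,.9438,0])+[0,0,Z/1e3+.1822]
    print(X,(R.T@(w-p)/.75).round(3))
E
```

```text
time: 3.78
eef_pos: [0.5978, 0.0859, 0.376]
eef_rot: [[0.321, 0.947, 0.001], [0.947, -0.321, 0.002], [0.002, -0.0, -1.0]]
force: [0.2, -1.5, -0.2]
width: 0.0005
[0.59775658 0.08585492 0.37597352] 0.000477879608809999 [ 0.18603044 -1.48675333 -0.23727206]
144 [ 0.018 -0.     0.026]
165 [ 0.046 -0.     0.083]
172 [0.055 0.    0.124]
175 [0.059 0.    0.145]
176 [0.061 0.    0.149]
```

View pics/z2.png

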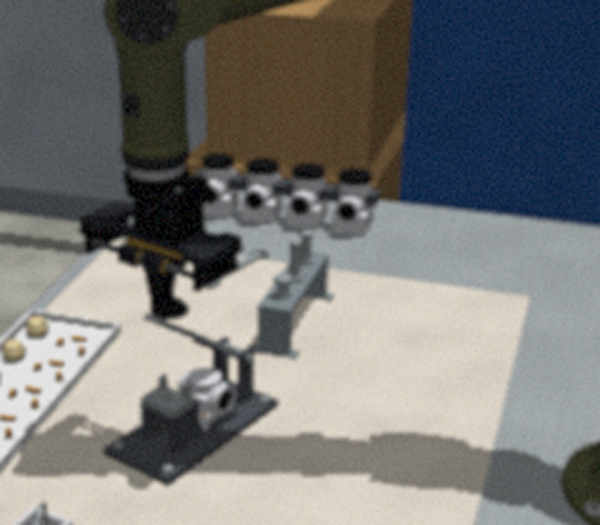

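The strap is following the fingers down, at about 35–40° with its tip at (150,318) in the crop. I continue to the closed position and press.

```bash
python3 -m creep '[[0.018,0,0.026,0,0,0],[0.034,0,0.055,0,0,0],[0.046,0,0.083,0,0,0],[0.052,0,0.105,0,0,0],[0.057,0,0.124,0,0,0],[0.06,0,0.138,0,0,0],[0.061,0,0.147,0,0,0],[0.061,0,0.15,0,0,0],[0.061,0,0.152,0,0,0],[0.061,0,0.152,0,0,0]]'
```

```text
time: 4.67
eef_pos: [0.6105, 0.1321, 0.2669]
eef_rot: [[0.319, 0.948, -0.005], [0.948, -0.319, -0.001], [-0.002, -0.005, -1.0]]
force: [-21.1, -9.0, 48.3]
width: 0.0003
```

Contact at fingertip height 0.0847 (strap top is 0.085), so the strap looks down on its stop. I unload at once, then back off for a wrist view of the holes.

```bash
python3 -m creep '[[0,0,-0.03,0,0,0],[0,0,-0.06,0,0,0],[-0.05,0,-0.087,0,0,0],[-0.1,0,-0.087,0,0,0],[-0.141,0,-0.087,0,0,0],[-0.141,0,-0.087,0,0,0],[-0.141,0,-0.087,0,0,0]]'
python3 - <<'E'
from h import *
im,c=cap('wrist','w3.png'); print(arm.state()['eef_pos'],arm.state()['force'])
cv2.imwrite('pics/z3.png',cv2.resize(cv2.imread('pics/w3.png')[0:240,120:440],None,fx=2.5,fy=2.5,interpolation=cv2.INTER_CUBIC))
E
```

```text
time: 5.25
eef_pos: [0.577, 0.0285, 0.3329]
eef_rot: [[0.325, 0.946, -0.004], [0.946, -0.325, -0.002], [-0.004, -0.003, -1.0]]
force: [-0.1, 2.0, -0.4]
width: 0.0004
[0.57713918 0.03080915 0.33282956] [-0.196082    0.24815175  0.55208134]
```

View pics/z3.png

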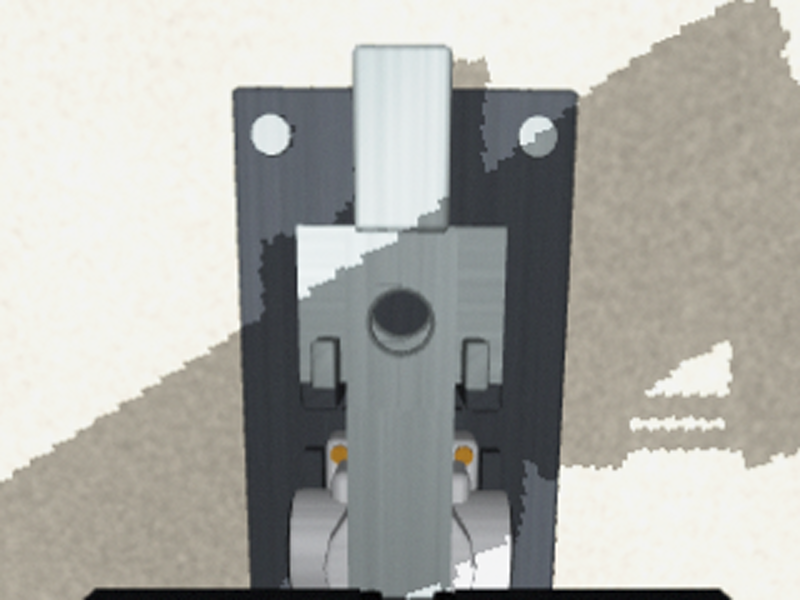

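The strap lies between the ears. The hole's upper rim is centred at crop (401,321.5), which is w3 (280.4,128.6). The keeper hole is displaced towards the free end, and the carburettor sits under the strap. I compute the positions.

```bash
python3 - <<'E'
from h import *
c=arm.calibration('wrist'); P=np.load('pics/w3.png.npy')
f=lambda x,y,z:onz(c,120+x/2.5,y/2.5,z,P)
h=f(401,321.5,.085);l=f(368,321.5,.085);r=f(434,321.5,.085)
print('hole',h.round(4),'dia x',np.linalg.norm(l-r),'dia y',np.linalg.norm(f(401,287,.085)-f(401,356,.085)))
t=f(402,45,.085); e1=f(352,421,.085);e2=f(457,421,.085)
print('tip',t.round(4),'tip-hole (65)',np.linalg.norm(t-h),'width',np.linalg.norm(e1-e2)); m=(f(347,590,.085)+f(452,590,.085))/2
a=t-m;print('axis',np.degrees(np.arctan2(a[1],a[0])),a)
k=f(401,226,.076);print('keeper far edge minus hole (20+offset)',np.linalg.norm(k-h))
s=arm.state();p=s['eef_pos'];R=s['eef_rot']
# rack: TCP target above drift; grasp point z
w=np.array([.5333,-.3417,.30+.0]); print((R.T@(w-p)/.75).round(3), p,R.round(3).tolist())
E
```

```text
hole [0.593  0.0856 0.085 ] dia x 0.01669881566630992 dia y 0.01710203789845984
tip [0.6142 0.1459 0.085 ] tip-hole (65) 0.0639611782897988 width 0.027312558867627224
axis 70.603614088342 [ 4.50952617e-02  1.28080722e-01 -1.38777878e-17]
keeper far edge minus hole (20+offset) 0.02529600849796613
[-0.489  0.105  0.044] [0.57713918 0.03080915 0.33282956] [[0.322, 0.947, -0.004], [0.947, -0.322, -0.001], [-0.002, -0.004, -1.0]]
```

Checks are consistent: tip-to-hole 64 mm against 65, strap width 27.3 against 28, axis 70.6°. The keeper offset is about 5 mm. Next I fetch the drift, keeping the same yaw so camera biases cancel.

```bash
python3 -m creep '[[0,0,-0.04,0,0,0],[-0.489,0.105,-0.05,0,0,0],[-0.489,0.105,-0.05,0,0,0],[-0.489,0.105,-0.05,0,0,0],[-0.489,0.105,-0.05,0,0,0],[-0.489,0.105,-0.05,0,0,0],[-0.489,0.105,-0.05,0,0,0],[-0.489,0.105,-0.05,0,0,0],[-0.489,0.105,-0.05,0,0,0],[-0.489,0.105,-0.05,0,0,0]]' -1 20
python3 - <<'E'
from h import *
s=arm.state();p=s['eef_pos'];R=s['eef_rot']
print((R.T@(np.array([.5333,-.3417,.270])-p)/.75).round(4),p,s['width'],R.round(4).tolist(), np.array([0,0,1])@R)
E
```

```text
time: 6.13
eef_pos: [0.5346, -0.342, 0.3709]
eef_rot: [[0.319, 0.948, -0.003], [0.948, -0.319, -0.0], [-0.001, -0.003, -1.0]]
force: [0.7, -0.3, -0.0]
width: 0.0594
[-1.000e-04 -1.400e-03  1.345e-01] [ 0.53463615 -0.34195664  0.3709014 ] 0.059446397149476596 [[0.3194, 0.9476, -0.0033], [0.9476, -0.3194, -0.0001], [-0.0012, -0.0031, -1.0]] [-0.00115362 -0.00311893 -0.99999447]
```

```bash
python3 -m creep '[[0,-0.0014,0,0,0,0],[0,-0.0014,0,0,0,0],[0,-0.0014,0.04,0,0,0],[0,-0.0014,0.08,0,0,0],[0,-0.0014,0.11,0,0,0],[0,-0.0014,0.1345,0,0,0],[0,-0.0014,0.1345,0,0,0],[0,-0.0014,0.1345,0,0,0]]' && python3 -m creep '[[0,0,0,0,0,0],[0,0,0,0,0,0],[0,0,0,0,0,0],[0,0,0,0,0,0],[0,0,0,0,0,0],[0,0,0,0,0,0],[0,0,0,0,0,0],[0,0,0,0,0,0],[0,0,0,0,0,0],[0,0,0,0,0,0]]' 1 30
```

```text
time: 6.8
eef_pos: [0.5343, -0.3392, 0.2694]
eef_rot: [[0.316, 0.949, -0.004], [0.949, -0.316, 0.002], [0.001, -0.005, -1.0]]
force: [0.3, -1.3, 0.5]
width: 0.087
time: 7.63
eef_pos: [0.5343, -0.3392, 0.2693]
eef_rot: [[0.316, 0.949, -0.004], [0.949, -0.316, 0.002], [0.001, -0.005, -1.0]]
force: [-0.1, -0.2, 0.9]
width: 0.0282
```

```bash
python3 -m creep '[[0,0,0,0,0,0],[0,0,0,0,0,0],[0,0,0,0,0,0],[0,0,0,0,0,0],[0,0,0,0,0,0]]' && python3 -m creep '[[0,0,-0.02,0,0,0],[0,0,-0.06,0,0,0],[0,0,-0.11,0,0,0],[0,0,-0.16,0,0,0],[0,0,-0.21,0,0,0],[0,0,-0.2275,0,0,0],[0,0,-0.2275,0,0,0]]'
python3 - <<'E'
from h import *
s=arm.state();p=s['eef_pos'];R=s['eef_rot']; print(p,R.round(4).tolist(),s['width'],s['force'])
u=R[:,0]
print((R.T@(np.array([.593,.0856,.44])+.0027*u-p)/.75).round(4))
E
```

```text
time: 8.05
eef_pos: [0.5343, -0.3392, 0.2693]
eef_rot: [[0.316, 0.949, -0.004], [0.949, -0.316, 0.002], [0.001, -0.005, -1.0]]
force: [1.0, -0.3, 0.0]
width: 0.0163
time: 8.63
eef_pos: [0.5358, -0.3396, 0.4447]
eef_rot: [[0.316, 0.949, 0.002], [0.949, -0.316, -0.002], [-0.001, 0.003, -1.0]]
force: [0.4, 0.8, -1.0]
width: 0.0163
[ 0.53583028 -0.33962375  0.44469936] [[0.3162, 0.9487, 0.0023], [0.9487, -0.3162, -0.0021], [-0.0012, 0.0029, -1.0]] 0.016321913848185717 [ 0.44032887  0.82078879 -0.96314675]
[ 0.5656 -0.107   0.0053]
```

```bash
python3 -m creep '[[0.5656,-0.107,0,0,0,0],[0.5656,-0.107,0,0,0,0],[0.5656,-0.107,0,0,0,0],[0.5656,-0.107,0,0,0,0],[0.5656,-0.107,0,0,0,0],[0.5656,-0.107,0,0,0,0],[0.5656,-0.107,0,0,0,0],[0.5656,-0.107,0,0,0,0],[0.5656,-0.107,0,0,0,0],[0.5656,-0.107,0,0,0,0]]'
python3 -m creep '[[0.04,0,0,0,0,0],[0.04,0,0.02,0,0,0],[0.04,0,0.07,0,0,0],[0.04,0,0.1,0,0,0],[0.04,0,0.11,0,0,0],[0.04,0,0.11,0,0,0]]'
python3 - <<'E'
from h import *
s=arm.state();p=s['eef_pos'];R=s['eef_rot']; print(p,R.round(4).tolist(),s['width'],s['force'])
print((R.T@(np.array([.593,.0856,.357])+.0027*R[:,0]-p)/.75).round(4))
cap('scene','scene2.png');cap('side','side2.png')
t=p-.0027*R[:,0]+.2523*R[:,2]; print('tip pred',t)
o=[]
for n in('scene','side'):
    c=arm.calibration(n); print(n,'hole px',np.round(proj(c,[.593,.0856,.085]),1),'tip px',np.round(proj(c,t),1))
    u,v=map(int,proj(c,[.593,.0856,.1])); im=cv2.imread(f'pics/{n}2.png')[v-40:v+40,u-40:u+40]; print(u-40,v-40)
    o.append(cv2.resize(im,None,fx=5,fy=5,interpolation=cv2.INTER_CUBIC))
cv2.imwrite('pics/z4.png',np.hstack(o))
E
```

```text
time: 9.47
eef_pos: [0.5912, 0.0748, 0.4414]
eef_rot: [[0.316, 0.949, -0.001], [0.949, -0.316, -0.003], [-0.003, -0.0, -1.0]]
force: [1.2, 1.1, -1.5]
width: 0.0159
time: 9.97
eef_pos: [0.5994, 0.1024, 0.3546]
eef_rot: [[0.316, 0.949, -0.008], [0.949, -0.316, -0.003], [-0.006, -0.007, -1.0]]
force: [-0.3, -0.7, -0.5]
width: 0.0161
[0.59939633 0.10239882 0.35459591] [[0.3163, 0.9486, -0.0084], [0.9486, -0.3163, -0.0033], [-0.0058, -0.0069, -1.0]] 0.016124877743599837 [-0.34956321 -0.69162418 -0.48151397]
[-0.0204 -0.001  -0.0031]
tip pred [0.59641567 0.09900257 0.10232193]
scene hole px [308.6 196.5] tip px [313.2 189.5]
268 152
side hole px [266.6 216. ] tip px [263.8 213.3]
226 171
```

View pics/z4.png

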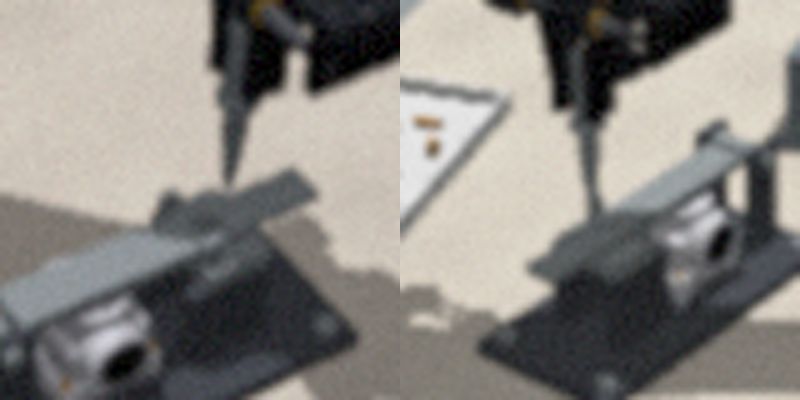

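In both views the drift hangs upright, with its tip at scene (313.6,189.2) and side (265,213). That is within about 1 px of the prediction. It is 13 mm past the hole along the strap, so I cross-check by triangulating before correcting.

```bash
python3 - <<'E'
from h import *
a=arm.calibration('scene');b=arm.calibration('side')
print('tip',tri(ray(a,313.6,189.2),ray(b,265,213)))
print('strap end scene',onz(a,328.8,188.2,.085),'side',onz(b,255,224.6,.085),'wrist had .6142 .1459')
s=arm.state();p=s['eef_pos'];R=s['eef_rot'];print(p,(R.T@(np.array([.593,.0856,.36])+.0027*R[:,0]-p)/.75).round(4))
E
```

```text
tip (array([0.59476847, 0.09889249, 0.1031396 ]), [np.float64(0.002304090492660006), np.float64(0.002304090492660328)])
strap end scene [0.61560914 0.14449718 0.085     ] side [0.60867679 0.14240625 0.085     ] wrist had .6142 .1459
[0.60073134 0.10290762 0.35888719] [-0.0216 -0.0025 -0.0014]
```

```bash
python3 -m creep '[[-0.01,-0.0025,0,0,0,0],[-0.019,-0.0025,0,0,0,0],[-0.019,-0.0025,0,0,0,0],[-0.019,-0.0025,0,0,0,0],[-0.019,-0.0025,0,0,0,0]]'
python3 - <<'E'
from h import *
im,c=cap('wrist','w4.png')
s=arm.state();p=s['eef_pos'];R=s['eef_rot'];print(p,R.round(4).tolist(),(R.T@(np.array([.593,.0856,.36])+.0047*R[:,0]-p)/.75).round(4),(p-.0027*R[:,0]+.2523*R[:,2]).round(4))
E
```

```text
time: 10.48
eef_pos: [0.5945, 0.0898, 0.3597]
eef_rot: [[0.317, 0.948, 0.0], [0.948, -0.317, -0.002], [-0.002, 0.001, -1.0]]
force: [0.2, 0.5, -0.6]
width: 0.0162
[0.59448274 0.09003714 0.35945847] [[0.3169, 0.9485, -0.0003], [0.9485, -0.3169, -0.0022], [-0.0021, 0.0004, -1.0]] [ 0.     -0.     -0.0007] [0.5936 0.0869 0.1072]
```

```bash
python3 -m creep '[[0,0,0.012,0,0,0],[0,0,0.022,0,0,0],[0,0,0.03,0,0,0],[0,0,0.036,0,0,0],[0,0,0.042,0,0,0],[0,0,0.042,0,0,0]]'
```

```text
time: 11.03
eef_pos: [0.5941, 0.0899, 0.3265]
eef_rot: [[0.317, 0.949, -0.003], [0.949, -0.317, -0.002], [-0.003, -0.002, -1.0]]
force: [-0.6, -0.2, -1.0]
width: 0.016
```

The tip is inside both holes with no contact force. I continue down and take out the 2 mm lead towards the strap hole.

```bash
python3 -m creep '[[0,0,0.008,0,0,0],[-0.001,0,0.014,0,0,0],[-0.002,0,0.02,0,0,0],[-0.0027,0,0.025,0,0,0],[-0.0027,0,0.025,0,0,0]]'
```

```text
time: 11.45
eef_pos: [0.5935, 0.0879, 0.3071]
eef_rot: [[0.317, 0.949, -0.002], [0.949, -0.317, -0.002], [-0.002, -0.002, -1.0]]
force: [1.1, 1.4, -1.9]
width: 0.0161
```

```bash
python3 -m creep '[[0,0,0.007,0,0,0],[0,0,0.013,0,0,0],[0,0,0.019,0,0,0],[0,0,0.025,0,0,0],[0,0,0.025,0,0,0]]'
```

```text
time: 11.87
eef_pos: [0.5937, 0.0878, 0.2875]
eef_rot: [[0.317, 0.949, -0.002], [0.949, -0.317, -0.001], [-0.002, -0.001, -1.0]]
force: [2.8, 1.1, -2.9]
width: 0.0161
```

```bash
python3 -m creep '[[0,0,0.004,0,0,0],[0,0,0.008,0,0,0],[0,0,0.011,0,0,0],[0,0,0.012,0,0,0],[0,0,0.012,0,0,0]]'
```

```text
time: 12.28
eef_pos: [0.5938, 0.0879, 0.2792]
eef_rot: [[0.317, 0.949, -0.001], [0.949, -0.317, -0.002], [-0.002, -0.0, -1.0]]
force: [1.5, 0.4, 3.1]
width: 0.016
```

```bash
python3 -m creep '[[0,0,0.001,0,0,0],[0,0,0.0015,0,0,0],[0,0,0.0015,0,0,0]]'
```

```text
time: 12.53
eef_pos: [0.5939, 0.088, 0.2791]
eef_rot: [[0.317, 0.949, -0.001], [0.949, -0.317, -0.002], [-0.002, -0.0, -1.0]]
force: [-0.8, 1.0, 7.0]
width: 0.0161
```

There is a firm stop at the expected height (collar at 0.085), so I release and back away.

```bash
python3 -m creep '[[0,0,0,0,0,0],[0,0,0,0,0,0],[0,0,0,0,0,0],[0,0,0,0,0,0],[0,0,0,0,0,0],[0,0,0,0,0,0]]' -1 20 && python3 -m creep '[[0,0,-0.02,0,0,0],[0,0,-0.06,0,0,0],[0,0,-0.1,0,0,0],[-0.05,0,-0.12,0,0,0],[-0.1,0,-0.12,0,0,0],[-0.11,0,-0.12,0,0,0],[-0.11,0,-0.12,0,0,0],[-0.11,0,-0.12,0,0,0]]'
python3 - <<'E'
from h import *
cap('wrist','w5.png');cap('scene','scene3.png');cap('side','side3.png')
a=cv2.resize(cv2.imread('pics/w5.png')[0:240,180:380],None,fx=2,fy=2)
s=cv2.resize(cv2.imread('pics/scene3.png')[140:340,130:350],None,fx=1.8,fy=1.8)
d=cv2.resize(cv2.imread('pics/side3.png')[160:260,220:320],None,fx=2.2,fy=2.2)
o=np.zeros((600,800,3),np.uint8);o[:480,:400]=a;o[:360,400:796]=s;o[365:585,400:620]=d;cv2.imwrite('pics/z5.png',o);print(arm.state()['eef_pos'],arm.state()['force'])
E
```

```text
time: 13.03
eef_pos: [0.5937, 0.0878, 0.2787]
eef_rot: [[0.317, 0.948, -0.002], [0.948, -0.317, -0.002], [-0.003, -0.001, -1.0]]
force: [-0.3, -0.2, 0.2]
width: 0.0484
time: 13.7
eef_pos: [0.5675, 0.0094, 0.3688]
eef_rot: [[0.318, 0.948, -0.002], [0.948, -0.318, -0.002], [-0.003, -0.001, -1.0]]
force: [-0.7, 0.5, -0.1]
width: 0.0867
[0.56777593 0.01147349 0.36871711] [0.17929979 0.30910842 0.41626238]
```

View pics/z5.png

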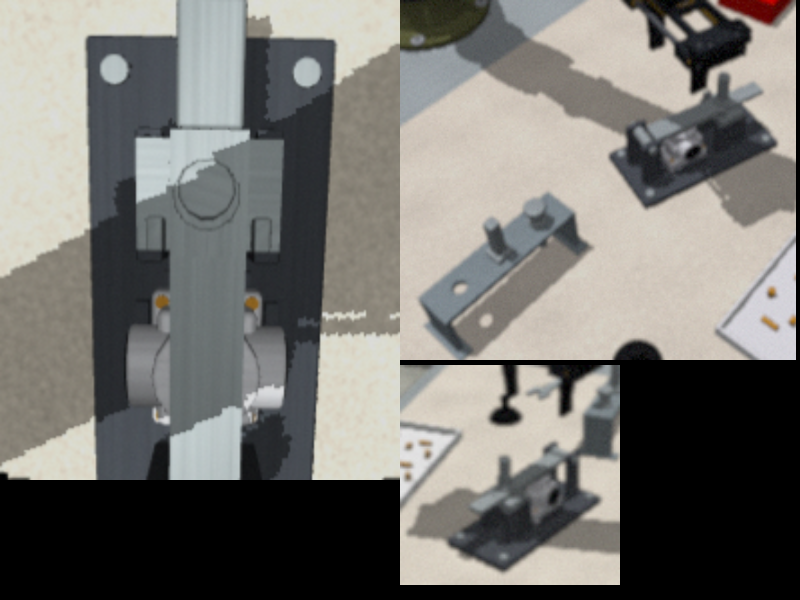

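The final views show the drift upright in the strap with its collar on the strap (w5 crop about (207,193)). The keeper has been drawn back towards the hinge. The carburettor is still in its nest, and the punch and square tool are still in the rack.

```bash
python3 -c "
from rig import arm
print(arm.finish_job())"
```

```text
the job is handed in; nothing more can be done
None
```

The strap is down between the keeper's ears, and the drift is pushed through both holes with its collar on the strap. I let go, backed the arm clear and handed the job in at about 14 s of the 64 s allowed; no verdict is given.

- **Strap:** I swung it down with closed fingertips. It met its stop with the fingertips at 0.0847 m, against 0.085 m expected. The wrist picture showed it lying between the ears.
- **Drift:** It went in with no more than about 3 N until a firm stop of about 7 N. That was at the height where the collar should touch the strap.
- **Last pictures:** The drift stands upright and the keeper has been pulled back towards the hinge. The carburettor is in its nest, and the punch and square tool are still in the rack. I saw nothing else on the bench disturbed, but not every item was in those last crops.

**Checks that disagreed or were not made:**
- The fingertip press on the closed strap peaked at about 48 N on the strap, briefly and more than I intended. That is under the 120 N wrist limit. The 40 N limit is for the arm and the gripper's body, and it was the fingertips that touched.
- My first jig estimate from the scene camera was about 4 mm off sideways from the close wrist view. I used the wrist view.
- Rays to the drift tip from the two fixed cameras missed each other by about 4–5 mm. Their crossing point still agreed with the predicted tip to within 2 mm.
- I did not measure the keeper's final position numerically.

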